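Zero the topping grinder and index the loaded dish carrier under its spout

TASK

Get the topping grinder ready for service: turn the knurled steel ring on top of the grinder clockwise until the burrs touch, then back it off exactly three clicks. Also put every cheese-shaped yellow dish that stands on the counter upright into a pocket of the white carrier (one dish to a pocket, and the pocket at the grinder end must not stay empty), and leave the carrier clicked into the next station of its rail, where that first pocket is right under the spout. Do not knock over the sauce bottles.

Things in the scene. Friction and masses are not known exactly. Their poses are not given: they have to be found in the camera images.
- grinder_station: fixed grinder and rail, one unit: grey base 112 mm wide, 535 mm long along its y, with two rails; over the rail, 134 mm to -y, an aluminium grinder head (84 mm wide, z 100 to 198) with the ring on top; 112 mm to +x behind it a black column (z to 200) with an amber hopper (96 mm wide, z to 293). Origin on the counter under the rail's centre; x points away from the robot, z up; yaw within 0.1 rad
- adjust_ring (a joint): angle of the grinder's adjustment ring, rad: 0 = burrs touch (hard stop, reached clockwise seen from above); grows anticlockwise up to 4.3. One click is 20 degrees (0.349), counted from the touch; three clicks = 1.047. A spring pin holds it at each click (0.1 to 0.2 N m to turn) and pulls it into the nearest one when let go
- ring_grip (a point): the ring's axis, at the height to grip (z 226 mm). The ring is a knurled steel cylinder 56 mm in diameter, 34 mm high (z 204 to 238), free all round above the grinder head; grip from above at any yaw
- ring_index (a point): outer end of the red line on the ring's top; turns with the ring. On the black dial under the ring white marks stand one click apart; the red line points at the long red mark when the burrs touch, at the long green mark at three clicks
- spout_tip (a point): the lower end of the grinder's spout, 36 mm wide, 100 mm above the counter
- carrier (a joint): travel of the white carrier along its rail, m: grows toward the unit's -y (robot's right). Spring detents at 0 (loading station, start), 0.120 (next station, first pocket under the spout; green mark on the base) and 0.204 (the one after); end stop 0.212. A detent takes about 4 N to leave and draws the carrier in from some 5 mm; sliding friction 1.2 N
- carrier_knob (a point): where to grip the black upright post on the carrier's trailing (robot's left) end: 16 mm in diameter, free from 15 mm below to 14 mm above this point (the post's top is 76 mm above the counter)
- pocket_1 (a point): centre of the floor of the carrier's first pocket, at the grinder (unit's -y) end, 30 mm above the counter. A pocket is 100 mm along the unit's x, 76 mm along its y, with ribs 8 mm high and 8 to 9 mm wide round it; pitch 84 mm. Axes as the unit's
- pocket_2 (a point): the same of the middle pocket
- pocket_3 (a point): the same of the last pocket, next to the post
- dish_1: open yellow glazed dish shaped like cheese, 71 x 94 mm, 47 mm high, 0.2 kg, may be absent; origin at the centre of its underside, z up, y along the 94 mm side. The two end walls across y are straight, 8 mm thick, 60 mm long, centred 40 mm from the origin, top at 45 mm, inner floor at 8 mm, 72 mm apart inside: pinch one from above
- dish_2: open yellow glazed dish shaped like cheese, 71 x 94 mm, 47 mm high, 0.2 kg, may be absent; origin at the centre of its underside, z up, y along the 94 mm side. The two end walls across y are straight, 8 mm thick, 60 mm long, centred 40 mm from the origin, top at 45 mm, inner floor at 8 mm, 72 mm apart inside: pinch one from above
- dish_3: open yellow glazed dish shaped like cheese, 71 x 94 mm, 47 mm high, 0.2 kg, may be absent; origin at the centre of its underside, z up, y along the 94 mm side. The two end walls across y are straight, 8 mm thick, 60 mm long, centred 40 mm from the origin, top at 45 mm, inner floor at 8 mm, 72 mm apart inside: pinch one from above
- sauce_mango: yellow squeeze bottle, 52 mm in diameter, 178 mm high, standing at the left of the counter; origin at its underside; leave it standing
- sauce_berry: dark red squeeze bottle, 52 mm in diameter, 178 mm high, standing at the left of the counter; origin at its underside; leave it standing
- sauce_milk: cream squeeze bottle, 52 mm in diameter, 178 mm high, standing at the left of the counter; origin at its underside; leave it standing

How it is judged:
On the way, in this order (a step that is already met when the one before it is completed fails the run):
1. the grinder ring is turned clockwise until the burrs touch (within 0.09 rad of the stop) (value of joint adjust_ring below 0.09 rad), for 0.1 s.
2. the ring is backed off to the third click from touch (within 0.13 rad) (value of joint adjust_ring between 0.91721 and 1.17721 rad), for 0.3 s.
At the end, for the whole second after the job is handed in: ring at the third click (1.047 rad, within 0.13); carrier in the next station (0.120 m, within 6 mm); every dish upright and at rest in a pocket (centre within 13 mm of the pocket's, on its floor within 6 mm), one of them in the first pocket (all of step 2 and value of joint carrier between 0.114 and 0.126 m and ((horizontal distance between dish_1 and pocket_1 below 0.013 m and z of dish_1 in the frame of pocket_1 between -0.006 and 0.006 m) or (horizontal distance between dish_2 and pocket_1 below 0.013 m and z of dish_2 in the frame of pocket_1 between -0.006 and 0.006 m) or (horizontal distance between dish_3 and pocket_1 below 0.013 m and z of dish_3 in the frame of pocket_1 between -0.006 and 0.006 m)) and ((horizontal distance between dish_1 and pocket_1 below 0.013 m and z of dish_1 in the frame of pocket_1 between -0.006 and 0.006 m) or (horizontal distance between dish_1 and pocket_2 below 0.013 m and z of dish_1 in the frame of pocket_2 between -0.006 and 0.006 m) or (horizontal distance between dish_1 and pocket_3 below 0.013 m and z of dish_1 in the frame of pocket_3 between -0.006 and 0.006 m)) and angle between each of dish_1, dish_2, dish_3's own z axis and vertical below 0.12 rad and linear speed of each of dish_1, dish_2, dish_3 below 0.02 m/s and ((horizontal distance between dish_2 and pocket_1 below 0.013 m and z of dish_2 in the frame of pocket_1 between -0.006 and 0.006 m) or (horizontal distance between dish_2 and pocket_2 below 0.013 m and z of dish_2 in the frame of pocket_2 between -0.006 and 0.006 m) or (horizontal distance between dish_2 and pocket_3 below 0.013 m and z of dish_2 in the frame of pocket_3 between -0.006 and 0.006 m)) and ((horizontal distance between dish_3 and pocket_1 below 0.013 m and z of dish_3 in the frame of pocket_1 between -0.006 and 0.006 m) or (horizontal distance between dish_3 and pocket_2 below 0.013 m and z of dish_3 in the frame of pocket_2 between -0.006 and 0.006 m) or (horizontal distance between dish_3 and pocket_3 below 0.013 m and z of dish_3 in the frame of pocket_3 between -0.006 and 0.006 m))); the robot touches nothing.
It fails at once if a sauce bottle is knocked over (angle between any of sauce_mango, sauce_berry, sauce_milk's own z axis and vertical above 0.5 rad).
Of dish_1, dish_2, dish_3 only 2 to 3 are there at a start; the rules pass over those that are not, and their reading is None.
At some moment in a run one of dish_1, dish_2, dish_3 may be knocked a few centimetres aside while the robot is not near it.
Once in a run the grip may slacken for a moment while it holds something.
It also fails if it takes over 200 s, if anything falls off the work surface, if the arm or the gripper's body presses on something with over 40 N, if the wrist force passes 120 N, or if a joint passes its speed limit or range.

ROBOT

A 6-joint arm with a two-finger parallel gripper is mounted at the origin on a cart in front of the work surface, level with it; the furniture and walls round the work are solid. World frame = base frame: x ahead of the robot, y to its left, z up, the work surface at z = 0. Lengths are in m, angles in rad, forces in N, time in s.
With the tool pointing down it reaches from about 0.375 to 0.975 m from the base axis. Payload 3.8 kg.
Tool frame: the origin (TCP) lies between the finger pads; the fingertips stand 22 mm ahead of it and the grasp point (between the pads) lies 3 mm ahead of it; z points along the fingers, y is the direction in which the jaws open and shut (so a half turn about z gives the same grasp; the last joint's range is limited). The gripper opens to 85 mm and grips with 20 to 120 N. Pads are 22 mm wide; open, the fingers measure 114 mm over their backs; the gripper's body (76 mm by 85 mm) begins 54 mm behind the grasp point. The pads swing forward as they close: fully open they stand 13 mm farther back than shut.
Start: joints at [1.091, 0.264, 1.604, -0, 1.274, -0.037], TCP at [0.289, 0.61, 0.253] pointing down, gripper open.
Joint ranges: [-2.63, 2.63], [-0.94, 2.18], [0.31, 2.57], [-1.31, 4.45], [0, 2.66], [-2.55, 2.55]. Speed limits (rad/s): [2.57, 2.57, 3.14, 3.14, 3.14, 3.14].

INTERFACE

Orientations are given as a rotation vector (axis times angle).
In Python, from workcell import * gives the robot as it stands.
- The arm moves only by the tool step_arm, never from a script. Its argument "motion" is a list that holds one entry, the list of rows, each a list of 7 numbers: the finger opening in m, from 0 to 0.0854, then the shift along the world's x, y, z in m, then the turn, a rotation vector about the world's x, y, z in degrees. A call has exactly 8 rows; each row is the pose to reach, as a shift and turn from the pose measured when the call began; what a row does not reach only later rows make up. A row lasts 1/8 s, in which the tool goes at most 62.5 mm and 10.7 degrees, less where a joint would pass 70% of its speed; a pose out of reach is approached as far as the arm can. A call with a gripper value outside its range is refused whole. The fingers move at their own pace and stop on an object; "newtons" is the grip in N (left out, the last holds). Time passes only in rows, so rows that repeat a pose let the fingers close, or fill a call up. It gives the time, the measured TCP pose, the force and the opening at its end, in the units of the state.
- read_state(): the state, without advancing time (a new reading comes with each control period).
- read_camera(name): name is "scene" or "top"; returns (picture, depth): 400x640x3 uint8, blue, green, red; 400x640 float32, m along the optical axis (not along the pixel's ray), 0 where there is no reading.
- get_calibration(name): a dict with "K" (3x3 intrinsics, pixels), "world_from_camera" (4x4, takes a point from camera to world coordinates). Camera axes: x right, y down, z forward; pixel columns grow to the right and rows downward; lengths in m; the calibration is good to about 2 mm. A picture is of the moment at which its call begins. get_calibration takes no time and is no camera call.
- finish_job(): hands the job in, once; it reports no verdict.
Trained networks look in the newest picture that a camera, given by its name, has taken for a name from the list of things; names that differ only in an ending like _2 or _b are one class to them, and where a whole thing is asked for, a point or a joint stands for the part that bears it (a point fixed in the world has none). Each returns a list of dicts, best first, with "score" (0 to 1); they miss things now and then, are a little off and sometimes report something else, mostly with a low value. They report only what shows in the picture. A call takes as long as a camera call.
- spot_in(camera, thing): "xyz" ([x, y, z] in m, in the coordinates of the camera as it stood for that picture, good to about 4 mm: the middle of the surface that is visible of it).
- regions_of(camera, thing): "region" (400x640 bool, what is visible of it).
The state is a dict: "time": time; "q": joint angles; "joint_vel": joint speeds; "joint_torque": joint torques, N m; "tool_pos": TCP position; "tcp_rot": TCP orientation; "wrist_force": force on the tool from outside, world axes, zero at the start; "torque": the same for the moment, N m; "width": opening from 0.0 (shut) to 1.0 (fully open).
Only numpy, scipy, OpenCV 4.12 (cv2) and the standard library are available. Lean on these libraries where they do the work, as an engineer would, in place of code of your own. Each camera call takes 0.05 s, during which the arm holds its last target. There are 200 camera calls.

## Working session

There is one attempt and no reset: what is moved stays moved. The work goes in short steps, Python scripts to look and compute and a tool call to move; the robot and the scene stay as the last step left them, time stands still between calls to the robot, and variables do not carry over. Pictures are saved under pics/ and viewed, on a budget of 14 in all, crops included, one or two more only if the job needs it, and the job is handed in when it is done.

Besides the shell and the picture viewer there is one more tool, called after "Request:" as name(argument=value, ...), one argument or row to a line, values as JSON. step_arm: Moves the arm, as the interface text tells. Its arguments: {"type":"object","properties":{"motion":{"type":"array"},"newtons":{"type":"number"}},"required":["motion"]}

```bash
mkdir -p pics
cat > h.py <<'E'
from workcell import *
import numpy as np, cv2
def cam(n,save=None):
    im,d=read_camera(n)
    if save: cv2.imwrite('pics/'+save,im)
    return im,d
def W(n,p):
    T=get_calibration(n)['world_from_camera']; return (np.array(T)@np.r_[p,1])[:3]
def spots(n,t): return [(round(s['score'],2),W(n,s['xyz']).round(4).tolist()) for s in spot_in(n,t)]
def cloud(n,d):
    c=get_calibration(n);K=np.array(c['K']);T=np.array(c['world_from_camera'])
    v,u=np.mgrid[:d.shape[0],:d.shape[1]]
    P=np.stack([(u-K[0,2])/K[0,0]*d,(v-K[1,2])/K[1,1]*d,d],-1)
    return P@T[:3,:3].T+T[:3,3]
def proj(n,p):
    c=get_calibration(n);T=np.linalg.inv(np.array(c['world_from_camera']));q=T[:3,:3]@np.array(p)+T[:3,3];k=np.array(c['K'])@q;return k[:2]/k[2]
def st():
    s=read_state(); print('t',round(s['time'],2),'p',np.round(s['tool_pos'],4),'r',np.round(s['tcp_rot'],3),'F',np.round(s['wrist_force'],1),'w',round(s['width'],3),'q6',np.round(s['q'],2))
E
python3 - <<'E'
from h import *
st()
for n in('scene','top'):
    cam(n,n+'1.png')
    print(n,np.round(get_calibration(n)['world_from_camera'],3).tolist())
    for t in('dish_1','carrier_knob','pocket_1','pocket_3','ring_grip','ring_index','spout_tip','sauce_mango','sauce_berry','sauce_milk'):
        print(t,spots(n,t))
st()
E
```

```text
t 0.0 p [0.2889 0.6093 0.2519] r [-6.900e-01 -3.064e+00  3.000e-03] F [1.1 0.2 0.2] w 0.998 q6 [ 1.09  0.26  1.61  0.    1.27 -0.04]
scene [[0.894, -0.325, 0.308, 0.158], [-0.447, -0.622, 0.643, -0.704], [-0.017, -0.713, -0.701, 0.961], [0.0, 0.0, 0.0, 1.0]]
dish_1 [(0.88, [0.4337, -0.2832, 0.0238]), (0.75, [0.4235, 0.1126, 0.027]), (0.6, [0.4354, -0.0906, 0.0266])]
carrier_knob [(0.87, [0.5877, 0.0989, 0.0294]), (0.49, [0.4412, 0.3453, 0.1082])]
pocket_1 [(0.82, [0.5898, 0.0956, 0.031])]
pocket_3 [(0.82, [0.5898, 0.0956, 0.031])]
ring_grip [(0.74, [0.6131, -0.1253, 0.2368])]
ring_index [(0.67, [0.607, -0.1207, 0.2361])]
spout_tip [(0.94, [0.6315, -0.1171, 0.0289])]
sauce_mango [(0.79, [0.4396, 0.3457, 0.1061])]
sauce_berry [(0.77, [0.393, 0.3024, 0.0932]), (0.63, [0.6272, -0.119, 0.0297])]
sauce_milk [(0.91, [0.4881, 0.3086, 0.0885])]
top [[-0.03, -0.992, 0.126, 0.391], [-1.0, 0.031, 0.006, 0.019], [-0.01, -0.126, -0.992, 1.225], [0.0, 0.0, 0.0, 1.0]]
dish_1 [(0.82, [0.4263, 0.1139, 0.0138]), (0.57, [0.4407, -0.0934, 0.0122]), (0.56, [0.4334, -0.2918, 0.0219])]
carrier_knob [(0.78, [0.5881, 0.1, 0.031])]
pocket_1 [(0.97, [0.5964, 0.1008, 0.03]), (0.66, [0.4422, -0.0927, 0.0121])]
pocket_3 [(0.97, [0.5964, 0.1008, 0.03]), (0.66, [0.4422, -0.0927, 0.0121])]
ring_grip [(0.4, [0.6148, -0.1162, 0.2387])]
ring_index [(0.75, [0.6177, -0.1111, 0.2317])]
spout_tip [(0.75, [0.6237, -0.0594, 0.0307])]
sauce_mango [(0.88, [0.4395, 0.3466, 0.119])]
sauce_berry [(0.85, [0.3982, 0.306, 0.1209]), (0.62, [0.5885, 0.1028, 0.0299]), (0.46, [0.4938, 0.3098, 0.1178])]
sauce_milk [(0.64, [0.4958, 0.3112, 0.1165]), (0.36, [0.5966, 0.1029, 0.0252])]
t 1.1 p [0.2892 0.6099 0.2533] r [-0.69  -3.065  0.   ] F [-0.5  0.2 -0.5] w 0.999 q6 [ 1.09  0.26  1.6   0.    1.27 -0.04]
```

View pics/scene1.png

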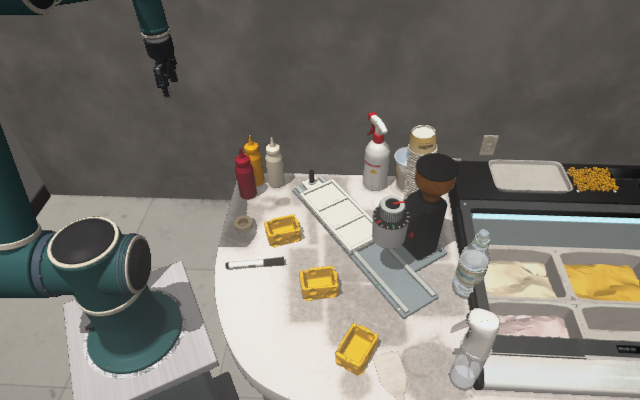

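View pics/top1.png

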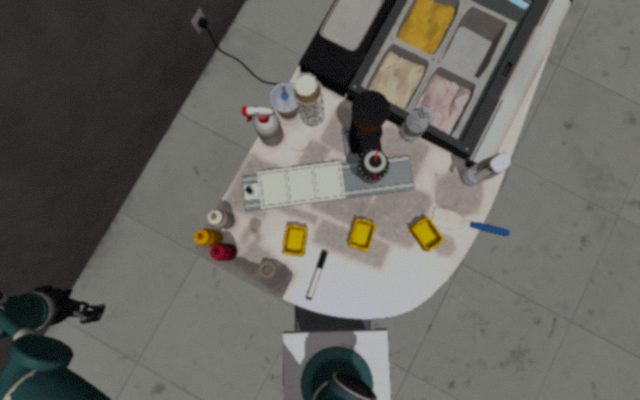

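Three upright dishes stand in front of the station: scene pixels (283,230), (320,283) and (357,347), top pixels (294,240), (361,233) and (426,233). The carrier is at its loading station, with its post at top (250,190). The ring is at top (375,162), with the bottles at the left. Next I fit exact poses from depth.

```bash
cat >> h.py <<'E'
def dishes(n,im,d):
    P=cloud(n,d);hsv=cv2.cvtColor(im,cv2.COLOR_BGR2HSV)
    out=[]
    for r in regions_of(n,'dish_1'):
        m=r['region'].astype(bool)&(d>0)
        Q=P[m];zt=np.percentile(Q[:,2],97);Q=Q[(Q[:,2]>zt-.012)]
        (c,s,a)=cv2.minAreaRect(Q[:,:2].astype(np.float32)*1000)
        if s[0]>s[1]: L,S,ya=s[0],s[1],a
        else: L,S,ya=s[1],s[0],a+90
        out.append((round(r['score'],2),m.sum(),np.round(c,1),round(L,1),round(S,1),'long axis yaw',round((ya)%180,1),'ztop',round(zt,4)))
    return out
E
python3 - <<'E'
from h import *
for n in('scene','top'):
    im,d=cam(n)
    print(n,get_calibration(n)['K'][0])
    for x in dishes(n,im,d): print(*x)
    P=cloud(n,d)
    # carrier
    for r in regions_of(n,'carrier')[:1]:
        m=r['region'].astype(bool)&(d>0);Q=P[m];print('carrier',r['score'],m.sum(),np.percentile(Q[:,2],[2,50,98]).round(3))
        Q=Q[(Q[:,2]>.022)&(Q[:,2]<.045)];print(cv2.minAreaRect(Q[:,:2].astype(np.float32)*1000))
        Q=P[m];Q=Q[Q[:,2]>.055];print('post',Q.mean(0) if len(Q) else None,len(Q))
    # base grey
    for r in regions_of(n,'grinder_station')[:1]:
        m=r['region'].astype(bool)&(d>0);Q=P[m];Q=Q[(Q[:,2]>.005)&(Q[:,2]<.04)];print('base',cv2.minAreaRect(Q[:,:2].astype(np.float32)*1000))
    m=(d>0)&(abs(P[...,2]-.238)<.006)&(abs(P[...,0]-.615)<.045)&(abs(P[...,1]+.118)<.045)
    Q=P[m];print('ring',len(Q),Q.mean(0).round(4),cv2.minEnclosingCircle(Q[:,:2].astype(np.float32)*1000))
    b,g,rr=[im[...,i].astype(int) for i in range(3)]
    red=m&(rr>110)&(rr>g*1.7)
    print('red',red.sum(),P[red].round(4).tolist()[:12])
    c=proj(n,[.615,-.118,.22]);x,y=np.round(c).astype(int);k=40 if n=='scene' else 40
    crop=cv2.resize(im[y-30:y+30,x-30:x+30],(400,400),interpolation=cv2.INTER_CUBIC)
    cv2.imwrite(f'pics/ring_{n}.png',crop)
a=[cv2.imread(f'pics/ring_{n}.png') for n in('scene','top')]
cv2.imwrite('pics/ring_both.png',np.hstack(a))
st()
E
```

```text
scene [457.63123252   0.         321.73271205]
0.95 1480 [ 432.7 -286.1] 93.7 67.2 long axis yaw 30.7 ztop 0.0469
0.73 1174 [436.8 -91.1] 92.4 66.4 long axis yaw 162.8 ztop 0.0475
0.7 924 [425.2 111.8] 91.6 69.9 long axis yaw 169.1 ztop 0.0477
carrier 0.68 3038 [0.025 0.031 0.043]
((592.2005004882812, 112.19442749023438), (119.72540283203125, 310.3885803222656), 5.611593723297119)
post [0.57810874 0.24373476 0.06865354] 40
base ((656.671142578125, 14.565338134765625), (228.4557647705078, 537.1312255859375), 6.213416576385498)
ring 378 [ 0.613  -0.1159  0.2377] ((613.9328002929688, -114.38092803955078), 30.1473445892334)
red 24 [[0.6317, -0.1127, 0.2375], [0.6347, -0.116, 0.239], [0.6351, -0.1189, 0.2413], [0.6395, -0.1171, 0.2378], [0.6405, -0.1193, 0.2393], [0.6177, -0.1131, 0.2411], [0.6223, -0.1107, 0.2369], [0.6242, -0.1119, 0.2371], [0.6257, -0.1135, 0.2378], [0.6282, -0.114, 0.2371], [0.6304, -0.1148, 0.2368], [0.6305, -0.1181, 0.2396]]
top [393.12721925   0.         322.16034414]
0.96 671 [437.9 -91. ] 92.1 64.5 long axis yaw 161.0 ztop 0.0472
0.95 646 [425.5 112.7] 89.8 65.3 
[... 168 characters left out ...]
t [ 0.61325104 -0.11187048  0.23458832] 425
base ((656.8216552734375, 14.162322998046875), (222.48753356933594, 533.04443359375), 6.470215320587158)
ring 366 [ 0.6151 -0.1134  0.2372] ((615.5592651367188, -113.77157592773438), 28.63327407836914)
red 18 [[0.6401, -0.1192, 0.2419], [0.6415, -0.1226, 0.2361], [0.6387, -0.1198, 0.2369], [0.6364, -0.1172, 0.2358], [0.6362, -0.1197, 0.2364], [0.6335, -0.1169, 0.2372], [0.6302, -0.1138, 0.2402], [0.6305, -0.1166, 0.2386], [0.6308, -0.1194, 0.237], [0.6278, -0.1138, 0.2394], [0.6276, -0.1164, 0.2396], [0.6279, -0.1191, 0.2383]]
t 1.5 p [0.2892 0.6099 0.2533] r [-0.69  -3.065  0.   ] F [ 0.8  0.3 -0.4] w 1.001 q6 [ 1.09  0.26  1.6   0.    1.27 -0.04]
```

View pics/ring_both.png

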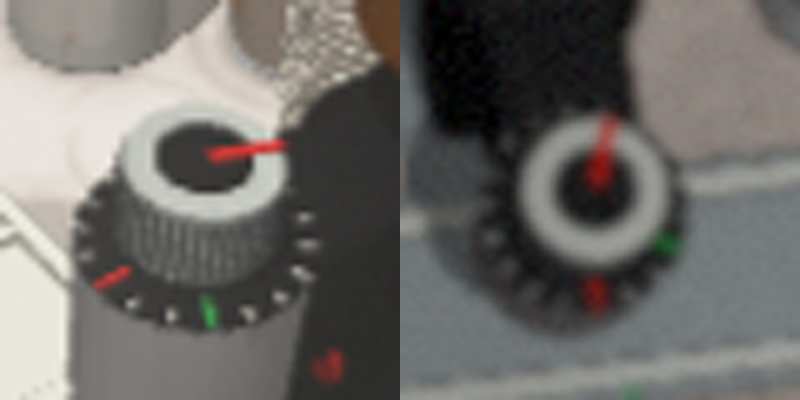

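The red line sits about 160° (8 clicks) anticlockwise of the red touch mark. The unit's yaw is about 6° and the ring axis is at about (0.6147, -0.114). I move over the ring now.

Request:
step_arm(
  motion=[
    [[0.085, 0, 0, 0.06, 0, 0, 0], [0.085, 0.02, -0.04, 0.1, 0, 0, 0], [0.085, 0.045, -0.095, 0.12, 0, 0, 0], [0.085, 0.07, -0.15, 0.13, 0, 0, 0], [0.085, 0.095, -0.205, 0.13, 0, 0, 0], [0.085, 0.12, -0.26, 0.13, 0, 0, 0], [0.085, 0.145, -0.315, 0.13, 0, 0, 0], [0.085, 0.165, -0.36, 0.13, 0, 0, 0]],
  ],
  newtons=50,
)

```text
time: 2.5
tool_pos: [0.4548, 0.2478, 0.3836]
tcp_rot: [0.691, 3.064, 0.0]
wrist_force: [0.8, 0.1, -0.4]
width: 0.996
```

Request:
step_arm(
  motion=[
    [[0.085, 0.02, -0.05, 0, 0, 0, 0], [0.085, 0.045, -0.1, 0, 0, 0, 0], [0.085, 0.07, -0.155, 0, 0, 0, 0], [0.085, 0.095, -0.21, 0, 0, 0, 0], [0.085, 0.12, -0.265, 0, 0, 0, 0], [0.085, 0.14, -0.32, 0, 0, 0, 0], [0.085, 0.155, -0.355, 0, 0, 0, 0], [0.085, 0.16, -0.365, 0, 0, 0, 0]],
  ],
)

```text
time: 3.5
tool_pos: [0.6152, -0.1196, 0.3831]
tcp_rot: [0.695, 3.063, 0.0]
wrist_force: [-0.3, 0.0, -0.6]
width: 0.994
```

Run:
```python
from h import *
st()
```

```text
t 3.5 p [ 0.6152 -0.1196  0.3831] r [0.695 3.063 0.   ] F [-0.3  0.  -0.6] w 0.994 q6 [-0.23  0.12  1.54  0.    1.48 -1.36]
```

Request:
step_arm(
  motion=[
    [[0.085, 0, 0.0055, -0.04, 0, 0, 0], [0.085, 0, 0.0055, -0.08, 0, 0, 0], [0.085, 0, 0.0055, -0.115, 0, 0, 0], [0.085, 0, 0.0055, -0.14, 0, 0, 0], [0.085, 0, 0.0055, -0.153, 0, 0, 0], [0.085, 0, 0.0055, -0.153, 0, 0, 0], [0.05, 0, 0.0055, -0.153, 0, 0, 0], [0.04, 0, 0.0055, -0.153, 0, 0, 0]],
  ],
)

```text
time: 4.5
tool_pos: [0.6163, -0.1139, 0.2324]
tcp_rot: [0.695, 3.06, 0.002]
wrist_force: [-1.9, 0.6, -2.6]
width: 0.633
```

Request:
step_arm(
  motion=[
    [[0.04, 0, 0, 0, 0, 0, 0], [0.04, 0, 0, 0, 0, 0, 0], [0.04, 0, 0, 0, 0, 0, 0], [0.04, 0, 0, 0, 0, 0, 0], [0.04, 0, 0, 0, 0, 0, -2], [0.04, 0, 0, 0, 0, 0, -4], [0.04, 0, 0, 0, 0, 0, -4], [0.04, 0, 0, 0, 0, 0, -4]],
  ],
)

```text
time: 5.5
tool_pos: [0.6162, -0.1139, 0.2324]
tcp_rot: [0.802, 3.034, 0.001]
wrist_force: [-0.3, 1.4, -2.5]
width: 0.636
```

Run:
```python
from h import *
st();print(np.round(read_state()['torque'],2))
```

```text
t 5.5 p [ 0.6162 -0.1139  0.2324] r [8.020e-01 3.034e+00 1.000e-03] F [-0.3  1.4 -2.5] w 0.636 q6 [-0.22  0.19  1.74  0.    1.21 -1.28]
[-0.02  0.07  0.01]
```

Request:
step_arm(
  motion=[
    [[0.04, 0, 0, 0, 0, 0, -9], [0.04, 0, 0, 0, 0, 0, -18], [0.04, 0, 0, 0, 0, 0, -27], [0.04, 0, 0, 0, 0, 0, -36], [0.04, 0, 0, 0, 0, 0, -45], [0.04, 0, 0, 0, 0, 0, -54], [0.04, 0, 0, 0, 0, 0, -63], [0.04, 0, 0, 0, 0, 0, -70]],
  ],
)

```text
time: 6.5
tool_pos: [0.6158, -0.1141, 0.2324]
tcp_rot: [2.402, 2.021, -0.003]
wrist_force: [-1.7, 0.3, -1.1]
width: 0.638
```

Request:
step_arm(
  motion=[
    [[0.04, 0, 0, 0, 0, 0, -9], [0.04, 0, 0, 0, 0, 0, -18], [0.04, 0, 0, 0, 0, 0, -27], [0.04, 0, 0, 0, 0, 0, -36], [0.04, 0, 0, 0, 0, 0, -45], [0.04, 0, 0, 0, 0, 0, -54], [0.04, 0, 0, 0, 0, 0, -63], [0.04, 0, 0, 0, 0, 0, -70]],
  ],
)

```text
time: 7.5
tool_pos: [0.6155, -0.1138, 0.2324]
tcp_rot: [3.129, 0.272, -0.007]
wrist_force: [-1.9, 0.9, -1.2]
width: 0.64
```

Run:
```python
from h import *
st();print(np.round(read_state()['torque'],2))
im,d=cam('scene');x,y=np.round(proj('scene',[.615,-.114,.22])).astype(int)
cv2.imwrite('pics/r2.png',cv2.resize(im[y-40:y+30,x-35:x+35],(400,400),interpolation=cv2.INTER_CUBIC))
print(spots('scene','ring_index'))
```

```text
t 7.5 p [ 0.6155 -0.1138  0.2324] r [ 3.129  0.272 -0.007] F [-1.9  0.9 -1.2] w 0.64 q6 [-0.22  0.19  1.73 -0.    1.22  1.18]
[0.04 0.17 0.13]
[(0.98, [0.6048, -0.1173, 0.2345]), (0.22, [0.5895, 0.0928, 0.029])]
```

View pics/r2.png

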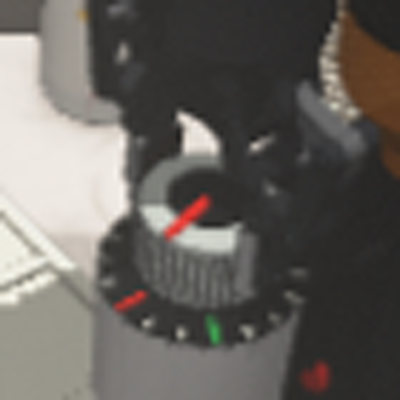

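The red line (crop about (175,235)) is roughly one click short of the red mark. I continue gently onto the stop.

Request:
step_arm(
  motion=[
    [[0.04, 0, 0, 0, 0, 0, -4], [0.04, 0, 0, 0, 0, 0, -8], [0.04, 0, 0, 0, 0, 0, -12], [0.04, 0, 0, 0, 0, 0, -16], [0.04, 0, 0, 0, 0, 0, -18], [0.04, 0, 0, 0, 0, 0, -20], [0.04, 0, 0, 0, 0, 0, -22], [0.04, 0, 0, 0, 0, 0, -22]],
  ],
)

```text
time: 8.6
tool_pos: [0.6145, -0.1134, 0.2324]
tcp_rot: [-3.124, 0.323, 0.01]
wrist_force: [-4.6, 3.2, 1.2]
width: 0.638
```

Run:
```python
from h import *
st();print(np.round(read_state()['torque'],2))
im,d=cam('scene');x,y=np.round(proj('scene',[.615,-.114,.22])).astype(int)
cv2.imwrite('pics/r3.png',cv2.resize(im[y-40:y+30,x-35:x+35],(400,400),interpolation=cv2.INTER_CUBIC))
```

```text
t 8.6 p [ 0.6145 -0.1134  0.2324] r [-3.124  0.323  0.01 ] F [-4.6  3.2  1.2] w 0.638 q6 [-0.22  0.19  1.74 -0.    1.22  1.55]
[0.33 0.81 1.67]
```

View pics/r3.png

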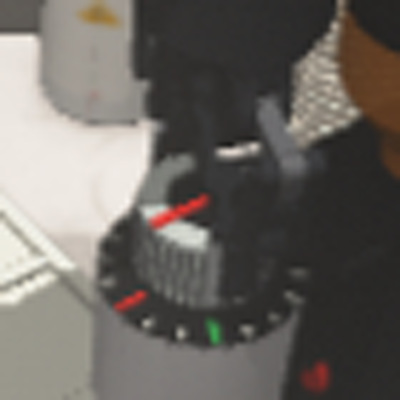

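The torque jumped to 1.67 N m and the line at (180,212) is in line with the red mark, so the burrs touch. Now I back off 60°.

Request:
step_arm(
  motion=[
    [[0.04, 0, 0, 0, 0, 0, 8], [0.04, 0, 0, 0, 0, 0, 17], [0.04, 0, 0, 0, 0, 0, 26], [0.04, 0, 0, 0, 0, 0, 35], [0.04, 0, 0, 0, 0, 0, 44], [0.04, 0, 0, 0, 0, 0, 53], [0.04, 0, 0, 0, 0, 0, 61], [0.04, 0, 0, 0, 0, 0, 61]],
  ],
)

```text
time: 9.65
tool_pos: [0.6149, -0.1146, 0.2324]
tcp_rot: [2.855, 1.3, -0.009]
wrist_force: [1.1, -3.6, -1.7]
width: 0.637
```

Run:
```python
from h import *
st();print(np.round(read_state()['torque'],2))
im,d=cam('scene');x,y=np.round(proj('scene',[.615,-.114,.22])).astype(int)
a=cv2.resize(im[y-40:y+30,x-35:x+35],(400,400),interpolation=cv2.INTER_CUBIC)
im,d=cam('top');x,y=np.round(proj('top',[.615,-.114,.22])).astype(int)
b=cv2.resize(im[y-30:y+30,x-30:x+30],(400,400),interpolation=cv2.INTER_CUBIC)
cv2.imwrite('pics/r4.png',np.hstack([a,b]))
```

```text
t 9.65 p [ 0.6149 -0.1146  0.2324] r [ 2.855  1.3   -0.009] F [ 1.1 -3.6 -1.7] w 0.637 q6 [-0.22  0.19  1.74 -0.01  1.22  0.5 ]
[-0.56  0.01  0.06]
```

View pics/r4.png

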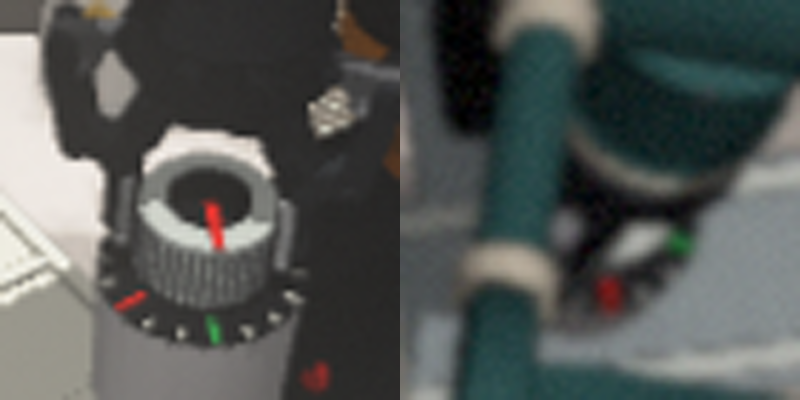

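The red line at (215,225) points at the green mark at (213,330). I release and rise, then move back to (0.42, -0.2) so that the ring and dishes are visible.

Request:
step_arm(
  motion=[
    [[0.07, 0, 0, 0, 0, 0, 0], [0.085, 0, 0, 0, 0, 0, 0], [0.085, 0, 0, 0, 0, 0, 0], [0.085, 0, 0, 0, 0, 0, 0], [0.085, 0, 0, 0.03, 0, 0, 0], [0.085, 0, 0, 0.07, 0, 0, 0], [0.085, 0, 0, 0.1, 0, 0, 0], [0.085, 0, 0, 0.1, 0, 0, 0]],
  ],
)

```text
time: 10.75
tool_pos: [0.6166, -0.1148, 0.3364]
tcp_rot: [2.851, 1.298, 0.0]
wrist_force: [-0.2, -0.0, 0.1]
width: 0.991
```

Request:
step_arm(
  motion=[
    [[0.085, -0.03, 0.03, 0.01, 0, 0, 8], [0.085, -0.06, 0.07, 0.01, 0, 0, 16], [0.085, -0.09, 0.12, 0.01, 0, 0, 24], [0.085, -0.11, 0.17, 0.01, 0, 0, 32], [0.085, -0.13, 0.22, 0.01, 0, 0, 36], [0.085, -0.15, 0.26, 0.01, 0, 0, 36], [0.085, -0.16, 0.29, 0.01, 0, 0, 36], [0.085, -0.16, 0.29, 0.01, 0, 0, 36]],
  ],
)

```text
time: 11.75
tool_pos: [0.4551, 0.1767, 0.3449]
tcp_rot: [2.308, 2.121, 0.002]
wrist_force: [0.1, -0.5, -0.2]
width: 0.991
```

Run:
```python
from h import *
st()
for n in('scene','top'):
    im,d=cam(n)
    print(n)
    for x in dishes(n,im,d): print(*x)
    P=cloud(n,d)
    m=(d>0)&(abs(P[...,2]-.238)<.006)&(abs(P[...,0]-.615)<.045)&(abs(P[...,1]+.114)<.045)
    b,g,rr=[im[...,i].astype(int) for i in range(3)]
    red=m&(rr>110)&(rr>g*1.7)
    print('ring',P[m].mean(0).round(4),'red',red.sum(),P[red].mean(0).round(4))
    q=P[red].mean(0)-P[m].mean(0);print('line dir',np.degrees(np.arctan2(q[1],q[0])))
    cv2.imwrite(f'pics/g_{n}.png',im)
    np.save(f'P_{n}.npy',P)
```

```text
t 11.75 p [0.4551 0.1767 0.3449] r [2.308e+00 2.121e+00 2.000e-03] F [ 0.1 -0.5 -0.2] w 0.991 q6 [ 0.32 -0.14  1.87 -0.01  1.41  0.41]
scene
0.81 900 [425.4 112.1] 91.6 69.2 long axis yaw 170.1 ztop 0.0472
0.6 1424 [ 431.8 -287.1] 91.4 64.8 long axis yaw 32.2 ztop 0.047
0.56 1098 [436.4 -91.1] 91.9 67.5 long axis yaw 163.2 ztop 0.0473
ring [ 0.6128 -0.1159  0.2377] red 21 [ 0.6098 -0.1263  0.2389]
line dir -106.44957416109254
top
0.88 710 [ 433.8 -284.9] 90.9 67.2 long axis yaw 28.0 ztop 0.0471
0.66 672 [437.7 -91. ] 92.1 64.9 long axis yaw 160.4 ztop 0.0471
0.62 651 [426.1 111.6] 90.1 65.3 long axis yaw 169.9 ztop 0.0474
0.15 408 [ 614.5 -112.4] 54.3 53.7 long axis yaw 178.0 ztop 0.2407
ring [ 0.615  -0.1136  0.2371] red 20 [ 0.6097 -0.1257  0.2379]
line dir -113.72006358802271
```

View pics/g_scene.png

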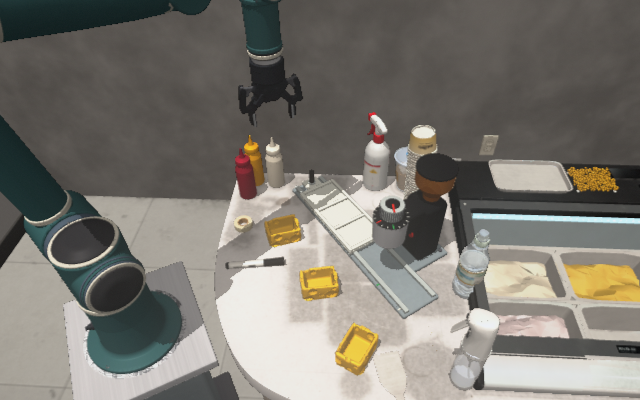

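The ring reads about 60° past the red mark, and the dishes and bottles are unmoved. I check the pocket positions from the rib profile in the saved cloud.

Run:
```python
import numpy as np
from scipy.ndimage import gaussian_filter1d as gf
for n in('scene','top'):
    P=np.load(f'P_{n}.npy').reshape(-1,3);a=np.radians(5.8);O=np.array([.6013,.0193])
    D=P[:,:2]-O;u=D[:,0]*np.cos(a)+D[:,1]*np.sin(a);v=-D[:,0]*np.sin(a)+D[:,1]*np.cos(a)
    z=P[:,2]
    def prof(m,s,lo,hi):
        b=np.arange(lo,hi,.003);i=np.digitize(s[m],b)
        return [(round(b[k-1]*1000+1.5),round(np.median(z[m][i==k])*1000,1)) for k in range(1,len(b)) if (i==k).sum()>2]
    m=(abs(u)<.04)&(z>.01)&(z<.06)
    print(n,'along y',prof(m,v,-.075,.215))
    m=(v>.04)&(v<.1)&(z<.06)&(z>-.01)
    print('along x',prof(m,u,-.075,.075))
```

```text
scene along y [(-74, np.float64(12.1)), (-70, np.float64(12.9)), (-67, np.float64(12.5)), (-64, np.float64(12.0)), (-61, np.float64(12.9)), (-58, np.float64(29.7)), (-55, np.float64(24.8)), (-52, np.float64(33.9)), (-49, np.float64(21.9)), (-46, np.float64(31.3)), (-43, np.float64(30.0)), (-40, np.float64(30.1)), (-37, np.float64(29.6)), (-34, np.float64(29.9)), (-31, np.float64(29.8)), (-28, np.float64(29.7)), (-25, np.float64(30.1)), (-22, np.float64(29.7)), (-19, np.float64(30.0)), (-16, np.float64(30.4)), (-13, np.float64(30.4)), (-10, np.float64(30.4)), (-7, np.float64(30.5)), (-4, np.float64(29.9)), (-1, np.float64(30.0)), (2, np.float64(30.1)), (5, np.float64(30.2)), (8, np.float64(30.1)), (11, np.float64(30.6)), (14, np.float64(29.7)), (17, np.float64(30.1)), (20, np.float64(30.0)), (23, np.float64(30.0)), (26, np.float64(33.3)), (29, np.float64(35.0)), (32, np.float64(37.6)), (35, np.float64(35.4)), (41, np.float64(30.6)), (44, np.float64(30.8)), (47, np.float64(30.0)), (50, np.float64(30.4)), (53, np.float64(30.4)), (56, np.float64(29.5)), (59, np.float64(30.2)), (62, np.fl
[... 5086 characters left out ...]
)), (-22, np.float64(29.9)), (-19, np.float64(28.8)), (-16, np.float64(30.4)), (-13, np.float64(29.7)), (-10, np.float64(29.2)), (-7, np.float64(29.1)), (-4, np.float64(30.4)), (-1, np.float64(29.1)), (2, np.float64(28.2)), (5, np.float64(28.8)), (8, np.float64(29.7)), (11, np.float64(28.4)), (14, np.float64(28.9)), (17, np.float64(29.1)), (20, np.float64(27.8)), (23, np.float64(28.7)), (26, np.float64(29.1)), (29, np.float64(29.0)), (32, np.float64(28.2)), (35, np.float64(28.6)), (38, np.float64(29.1)), (41, np.float64(29.3)), (44, np.float64(29.1)), (47, np.float64(29.0)), (50, np.float64(29.3)), (53, np.float64(34.2)), (56, np.float64(37.4)), (59, np.float64(36.2)), (71, np.float64(0.6))]
```

The ribs put the pocket frame about +2 mm in x and +1 mm in y from my estimate, so pockets are P1 (604, 7), P2 (596, 90), P3 (587, 174) mm. I pick the left dish by its near wall at (386, 119).

Request:
step_arm(
  motion=[
    [[0.045, -0.02, -0.02, -0.05, 0, 0, -2], [0.045, -0.045, -0.04, -0.1, 0, 0, -4], [0.045, -0.069, -0.0575, -0.15, 0, 0, -5.5], [0.045, -0.069, -0.0575, -0.19, 0, 0, -5.5], [0.045, -0.069, -0.0575, -0.22, 0, 0, -5.5], [0.045, -0.069, -0.0575, -0.24, 0, 0, -5.5], [0.045, -0.069, -0.0575, -0.245, 0, 0, -5.5], [0.045, -0.069, -0.0575, -0.245, 0, 0, -5.5]],
  ],
)

```text
time: 12.95
tool_pos: [0.3879, 0.1164, 0.1008]
tcp_rot: [2.412, 2.0, 0.002]
wrist_force: [-1.0, -0.1, -0.1]
width: 0.525
```

Run:
```python
from h import *
st()
im,d=cam('scene','p5.png')
x,y=np.round(proj('scene',[.4,.115,.05])).astype(int)
cv2.imwrite('pics/p5.png',cv2.resize(im[y-50:y+50,x-60:x+60],(600,500),interpolation=cv2.INTER_CUBIC))
```

```text
t 12.95 p [0.3879 0.1164 0.1008] r [2.412e+00 2.000e+00 2.000e-03] F [-1.  -0.1 -0.1] w 0.525 q6 [ 0.24 -0.11  2.31 -0.01  0.94  0.43]
```

View pics/p5.png

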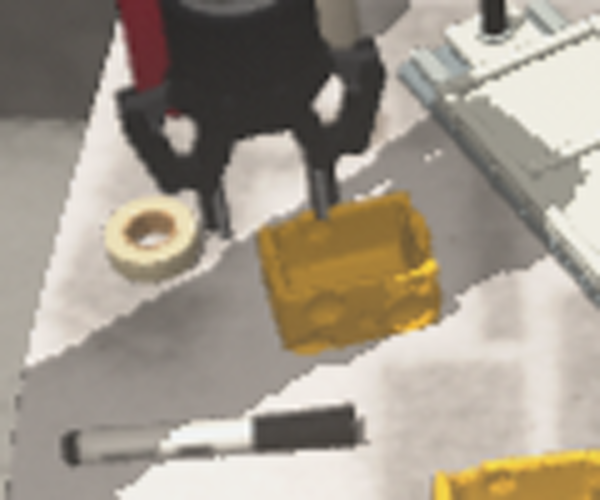

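The jaws straddle the near wall, with the inner finger above the bowl at (320,210). I descend and close.

Request:
step_arm(
  motion=[
    [[0.045, -0.002, 0.0025, -0.025, 0, 0, 0], [0.045, -0.002, 0.0025, -0.05, 0, 0, 0], [0.045, -0.002, 0.0025, -0.063, 0, 0, 0], [0.045, -0.002, 0.0025, -0.063, 0, 0, 0], [0.02, -0.002, 0.0025, -0.063, 0, 0, 0], [0.003, -0.002, 0.0025, -0.063, 0, 0, 0], [0.003, -0.002, 0.0025, -0.063, 0, 0, 0], [0.003, -0.002, 0.0025, -0.063, 0, 0, 0]],
  ],
  newtons=60,
)

```text
time: 14.0
tool_pos: [0.3873, 0.1195, 0.0395]
tcp_rot: [2.41, 2.0, 0.006]
wrist_force: [-1.5, 0.9, 6.4]
width: 0.078
```

Request:
step_arm(
  motion=[
    [[0.003, 0, 0, 0, 0, 0, 0], [0.003, 0, 0, 0.02, 0, 0, 0], [0.003, 0, 0, 0.05, 0, 0, 0], [0.003, 0, 0, 0.09, 0, 0, 0], [0.003, 0, 0, 0.12, 0, 0, 0], [0.003, 0, 0, 0.12, 0, 0, 0], [0.003, 0, 0, 0.12, 0, 0, 0], [0.003, 0, 0, 0.12, 0, 0, 0]],
  ],
)

```text
time: 15.0
tool_pos: [0.3858, 0.119, 0.1574]
tcp_rot: [2.412, 2.001, 0.0]
wrist_force: [-0.3, 0.2, -1.7]
width: 0.086
```

Run:
```python
from h import *
st()
for n in('scene','top'):
    im,d=cam(n)
    for x in dishes(n,im,d): print(n,*x)
```

```text
t 15.0 p [0.3858 0.119  0.1574] r [2.412 2.001 0.   ] F [-0.3  0.2 -1.7] w 0.086 q6 [ 0.24 -0.19  2.26 -0.01  1.07  0.43]
scene 0.96 1128 [435.6 -91. ] 91.3 66.6 long axis yaw 160.6 ztop 0.0473
scene 0.71 1518 [ 432.9 -285.6] 93.5 65.8 long axis yaw 32.0 ztop 0.047
scene 0.6 833 [424.5 110.7] 91.4 69.7 long axis yaw 171.1 ztop 0.1648
top 0.59 726 [ 433.9 -286.7] 92.4 66.6 long axis yaw 31.2 ztop 0.0466
top 0.5 169 [457.2 104.3] 64.7 27.9 long axis yaw 72.4 ztop 0.1652
```

Held level, with the dish bottom at about 0.118. I carry it over pocket 3.

Request:
step_arm(
  motion=[
    [[0.003, 0.02, 0.006, 0, 0, 0, 3], [0.003, 0.05, 0.016, 0, 0, 0, 6], [0.003, 0.08, 0.026, 0, 0, 0, 9], [0.003, 0.11, 0.035, 0, 0, 0, 12], [0.003, 0.14, 0.044, 0, 0, 0, 15], [0.003, 0.157, 0.05, 0, 0, 0, 16.5], [0.003, 0.162, 0.051, 0, 0, 0, 16.5], [0.003, 0.162, 0.051, 0, 0, 0, 16.5]],
  ],
)

```text
time: 16.2
tool_pos: [0.548, 0.1701, 0.158]
tcp_rot: [2.1, 2.326, 0.003]
wrist_force: [-0.7, 0.1, -3.1]
width: 0.08
```

Run:
```python
from h import *
st()
for n in('scene','top'):
    im,d=cam(n)
    for x in dishes(n,im,d): print(n,*x)
```

```text
t 16.2 p [0.548  0.1701 0.158 ] r [2.1   2.326 0.003] F [-0.7  0.1 -3.1] w 0.08 q6 [ 0.26  0.15  1.92 -0.01  1.06  0.16]
scene 0.89 1126 [436.8 -90.1] 93.2 67.8 long axis yaw 160.1 ztop 0.0474
scene 0.79 1491 [ 432.7 -286.1] 93.1 66.2 long axis yaw 32.2 ztop 0.0469
scene 0.74 702 [595.5 158. ] 99.1 57.4 long axis yaw 34.1 ztop 0.1658
top 0.83 656 [437.4 -90.6] 91.3 64.6 long axis yaw 161.4 ztop 0.0477
top 0.69 744 [ 433.4 -286. ] 92.5 64.8 long axis yaw 30.8 ztop 0.0467
```

Run:
```python
from h import *
im,d=cam('scene')
x,y=np.round(proj('scene',[.57,.16,.12])).astype(int)
cv2.imwrite('pics/p6.png',cv2.resize(im[y-60:y+60,x-70:x+70],(700,600),interpolation=cv2.INTER_CUBIC))
```

```text
(no output)
```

View pics/p6.png

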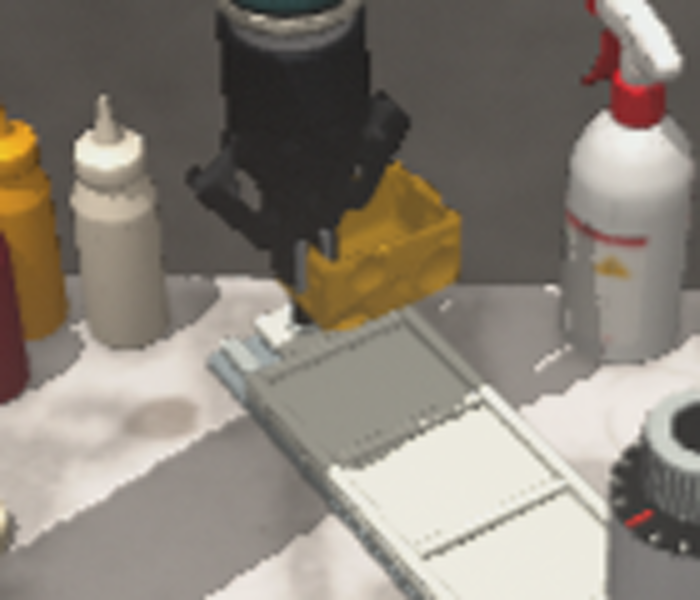

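The dish hangs level and aligned, at (390,250) in the crop. I lower it into pocket 3.

Request:
step_arm(
  motion=[
    [[0.003, 0, 0, -0.03, 0, 0, 0], [0.003, 0, 0, -0.055, 0, 0, 0], [0.003, 0, 0, -0.072, 0, 0, 0], [0.003, 0, 0, -0.078, 0, 0, 0], [0.003, 0, 0, -0.082, 0, 0, 0], [0.003, 0, 0, -0.086, 0, 0, 0], [0.003, 0, 0, -0.0875, 0, 0, 0], [0.003, 0, 0, -0.0875, 0, 0, 0]],
  ],
)

```text
time: 17.45
tool_pos: [0.5482, 0.1701, 0.0713]
tcp_rot: [2.099, 2.326, 0.005]
wrist_force: [-0.1, -1.4, -3.0]
width: 0.086
```

Run:
```python
from h import *
st()
im,d=cam('scene')
for x in dishes('scene',im,d): print(*x)
```

```text
t 17.45 p [0.5482 0.1701 0.0713] r [2.099 2.326 0.005] F [-0.1 -1.4 -3. ] w 0.086 q6 [ 0.26  0.25  1.99 -0.01  0.9   0.16]
0.89 1172 [437.3 -90.2] 92.8 67.7 long axis yaw 161.8 ztop 0.0474
0.87 1429 [ 432.5 -286.7] 92.6 65.9 long axis yaw 32.8 ztop 0.0469
0.63 613 [586.  170.1] 92.2 61.0 long axis yaw 8.1 ztop 0.0797
```

Request:
step_arm(
  motion=[
    [[0.003, 0, 0, -0.0015, 0, 0, 0], [0.003, 0, 0, -0.002, 0, 0, 0], [0.02, 0, 0, -0.002, 0, 0, 0], [0.035, 0, 0, -0.002, 0, 0, 0], [0.035, 0, 0, -0.002, 0, 0, 0], [0.035, 0, 0, 0.03, 0, 0, 0], [0.035, 0, 0, 0.08, 0, 0, 0], [0.035, 0, 0, 0.1, 0, 0, 0]],
  ],
)

```text
time: 18.55
tool_pos: [0.5502, 0.1707, 0.175]
tcp_rot: [2.097, 2.323, 0.013]
wrist_force: [-0.1, 0.4, -1.1]
width: 0.409
```

Request:
step_arm(
  motion=[
    [[0.035, -0.04, -0.02, 0.01, 0, 0, -6], [0.035, -0.08, -0.07, 0.01, 0, 0, -12], [0.035, -0.12, -0.12, 0.01, 0, 0, -18], [0.035, -0.14, -0.17, 0, 0, 0, -24], [0.035, -0.148, -0.22, -0.02, 0, 0, -24.5], [0.045, -0.148, -0.246, -0.04, 0, 0, -24.5], [0.045, -0.148, -0.248, -0.06, 0, 0, -24.5], [0.045, -0.148, -0.248, -0.07, 0, 0, -24.5]],
  ],
)

```text
time: 19.55
tool_pos: [0.401, -0.0775, 0.1034]
tcp_rot: [2.544, 1.824, 0.006]
wrist_force: [0.2, 0.5, 0.3]
width: 0.528
```

Run:
```python
from h import *
st()
for n in('scene','top'):
    im,d=cam(n)
    for x in dishes(n,im,d): print(n,*x)
```

```text
t 19.55 p [ 0.401  -0.0775  0.1034] r [2.544 1.824 0.006] F [0.2 0.5 0.3] w 0.528 q6 [-0.25 -0.11  2.3  -0.01  0.94  0.08]
scene 0.92 715 [587.4 174.6] 95.8 67.5 long axis yaw 6.8 ztop 0.077
scene 0.92 1510 [ 432.2 -286.2] 92.8 66.2 long axis yaw 31.8 ztop 0.0469
scene 0.66 1105 [436.8 -91.9] 92.2 66.9 long axis yaw 163.1 ztop 0.0468
top 0.87 712 [ 434.  -285.5] 90.9 64.4 long axis yaw 33.3 ztop 0.0471
top 0.61 743 [587.4 173.6] 90.9 65.4 long axis yaw 4.9 ztop 0.0767
```

Dish 1 is seated at (587, 174), top 0.077. Next is the middle dish.

Request:
step_arm(
  motion=[
    [[0.045, -0.002, -0.001, -0.025, 0, 0, 0], [0.045, -0.002, -0.001, -0.05, 0, 0, 0], [0.045, -0.002, -0.001, -0.065, 0, 0, 0], [0.045, -0.002, -0.001, -0.065, 0, 0, 0], [0.02, -0.002, -0.001, -0.065, 0, 0, 0], [0.003, -0.002, -0.001, -0.065, 0, 0, 0], [0.003, -0.002, -0.001, -0.065, 0, 0, 0], [0.003, -0.002, -0.001, -0.065, 0, 0, 0]],
  ],
  newtons=60,
)

```text
time: 20.75
tool_pos: [0.401, -0.0781, 0.0412]
tcp_rot: [2.54, 1.825, 0.01]
wrist_force: [-1.8, 0.1, 5.8]
width: 0.08
```

Request:
step_arm(
  motion=[
    [[0.003, 0, 0, 0, 0, 0, 0], [0.003, 0, 0, 0.02, 0, 0, 0], [0.003, 0, 0, 0.05, 0, 0, 0], [0.003, 0, 0, 0.09, 0, 0, 0], [0.003, 0, 0, 0.12, 0, 0, 0], [0.003, 0, 0, 0.12, 0, 0, 0], [0.003, 0, 0, 0.12, 0, 0, 0], [0.003, 0, 0, 0.12, 0, 0, 0]],
  ],
)

```text
time: 21.75
tool_pos: [0.3995, -0.0777, 0.1591]
tcp_rot: [2.543, 1.827, 0.006]
wrist_force: [0.6, 0.4, -2.4]
width: 0.08
```

Run:
```python
from h import *
st()
for n in('scene','top'):
    im,d=cam(n)
    for x in dishes(n,im,d): print(n,*x)
```

```text
t 21.75 p [ 0.3995 -0.0777  0.1591] r [2.543 1.827 0.006] F [ 0.6  0.4 -2.4] w 0.08 q6 [-0.25 -0.19  2.25 -0.    1.07  0.08]
scene 0.89 1085 [436.8 -90.9] 91.2 68.4 long axis yaw 160.9 ztop 0.1652
scene 0.8 1453 [ 431.9 -286.8] 92.4 66.1 long axis yaw 31.3 ztop 0.0467
scene 0.73 685 [537.   50.3] 355.4 80.6 long axis yaw 64.6 ztop 0.0772
top 0.93 735 [587.9 173.5] 92.4 65.2 long axis yaw 5.4 ztop 0.0773
top 0.65 697 [ 433.2 -286. ] 90.3 65.2 long axis yaw 31.4 ztop 0.0468
top 0.55 147 [469.7 -87.3] 86.2 37.8 long axis yaw 100.4 ztop 0.1663
```

Request:
step_arm(
  motion=[
    [[0.003, 0.015, 0.025, 0, 0, 0, 4], [0.003, 0.04, 0.05, 0, 0, 0, 8], [0.003, 0.07, 0.08, 0, 0, 0, 12], [0.003, 0.1, 0.11, 0, 0, 0, 16], [0.003, 0.13, 0.14, 0, 0, 0, 20], [0.003, 0.15, 0.157, 0, 0, 0, 24], [0.003, 0.157, 0.164, 0, 0, 0, 24.4], [0.003, 0.157, 0.164, -0.03, 0, 0, 24.4]],
  ],
)

```text
time: 22.95
tool_pos: [0.5601, 0.0866, 0.1323]
tcp_rot: [2.097, 2.319, 0.019]
wrist_force: [0.7, -0.2, -2.6]
width: 0.079
```

Run:
```python
from h import *
st()
im,d=cam('scene')
for x in dishes('scene',im,d): print(*x)
```

```text
t 22.95 p [0.5601 0.0866 0.1323] r [2.097 2.319 0.019] F [ 0.7 -0.2 -2.6] w 0.079 q6 [ 0.11  0.16  1.97 -0.    1.    0.01]
0.82 694 [599.7  85.6] 92.7 61.4 long axis yaw 7.3 ztop 0.1393
0.72 562 [ 613.2 -115. ] 55.8 54.6 long axis yaw 155.2 ztop 0.2402
0.68 285 [562.9 171. ] 63.6 46.9 long axis yaw 88.5 ztop 0.0775
0.55 1517 [ 432.8 -286. ] 93.9 66.3 long axis yaw 32.1 ztop 0.0469
0.54 2054 [581.6 110.5] 309.6 136.1 long axis yaw 103.0 ztop 0.0407
```

Request:
step_arm(
  motion=[
    [[0.003, -0.0035, -0.0005, -0.02, 0, 0, 0], [0.003, -0.0035, -0.0005, -0.035, 0, 0, 0], [0.003, -0.0035, -0.0005, -0.045, 0, 0, 0], [0.003, -0.0035, -0.0005, -0.05, 0, 0, 0], [0.003, -0.0035, -0.0005, -0.054, 0, 0, 0], [0.003, -0.0035, -0.0005, -0.058, 0, 0, 0], [0.003, -0.0035, -0.0005, -0.06, 0, 0, 0], [0.003, -0.0035, -0.0005, -0.061, 0, 0, 0]],
  ],
)

```text
time: 24.05
tool_pos: [0.551, 0.085, 0.071]
tcp_rot: [2.104, 2.326, 0.002]
wrist_force: [-17.2, -2.3, 36.4]
width: 0.082
```

Run:
```python
from h import *
st()
im,d=cam('scene')
for x in dishes('scene',im,d): print(*x)
```

```text
t 24.05 p [0.551 0.085 0.071] r [2.104e+00 2.326e+00 2.000e-03] F [-17.2  -2.3  36.4] w 0.082 q6 [ 0.11  0.22  2.02 -0.    0.89  0.01]
0.87 1518 [ 432.5 -286.2] 92.7 66.0 long axis yaw 31.8 ztop 0.0467
0.56 72 [545.2 174.8] 61.8 19.3 long axis yaw 78.5 ztop 0.0777
0.56 573 [598.5  69.5] 96.1 53.8 long axis yaw 33.9 ztop 0.0761
```

Contact at 36 N: the TCP sits 5 mm short in x, so the dish rests on the near rib. I lift, correct and check.

Request:
step_arm(
  motion=[
    [[0.003, 0, 0, 0.01, 0, 0, 0], [0.003, 0, 0, 0.025, 0, 0, 0], [0.003, 0.003, 0.001, 0.025, 0, 0, 0], [0.003, 0.005, 0.001, 0.025, 0, 0, 0], [0.003, 0.005, 0.001, 0.025, 0, 0, 0], [0.003, 0.005, 0.001, 0.025, 0, 0, 0], [0.003, 0.005, 0.001, 0.025, 0, 0, 0], [0.003, 0.005, 0.001, 0.025, 0, 0, 0]],
  ],
)

```text
time: 25.15
tool_pos: [0.5559, 0.086, 0.0959]
tcp_rot: [2.104, 2.326, 0.002]
wrist_force: [0.5, 0.9, -2.7]
width: 0.085
```

Run:
```python
from h import *
st()
for n in('scene','top'):
    im,d=cam(n)
    if n=='scene':
        x,y=np.round(proj('scene',[.58,.09,.08])).astype(int)
        cv2.imwrite('pics/p7.png',cv2.resize(im[y-60:y+60,x-70:x+70],(700,600),interpolation=cv2.INTER_CUBIC))
    for x in dishes(n,im,d): print(n,*x)
```

```text
t 25.15 p [0.5559 0.086  0.0959] r [2.104e+00 2.326e+00 2.000e-03] F [ 0.5  0.9 -2.7] w 0.085 q6 [ 0.11  0.2   1.99 -0.    0.94  0.01]
scene 0.77 1399 [ 432.7 -286.4] 92.7 66.0 long axis yaw 32.3 ztop 0.047
scene 0.51 91 [514.4  70.9] 12.3 7.3 long axis yaw 44.0 ztop 0.0908
top 0.71 405 [ 615.1 -112.7] 53.9 53.2 long axis yaw 91.3 ztop 0.2405
top 0.41 91 [509.7 118.8] 11.2 1.1 long axis yaw 110.1 ztop 0.4161
```

View pics/p7.png

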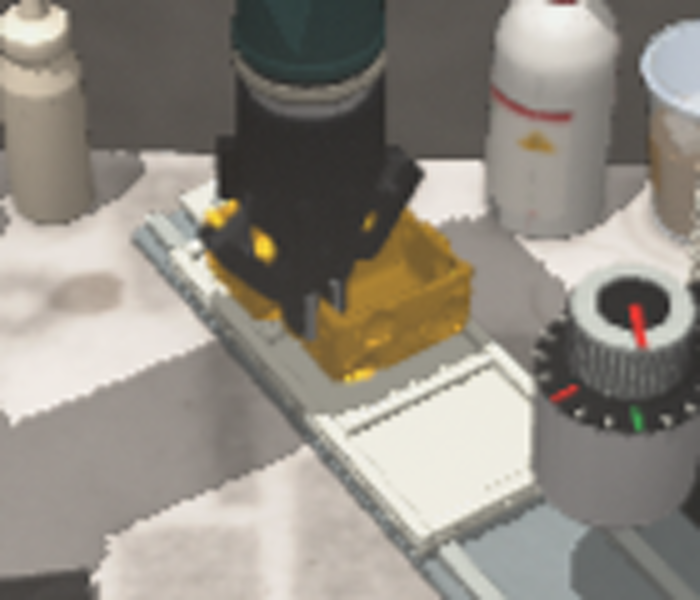

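The dish sits over the middle pocket at (390,300). I check its tilt after the contact from the rim points.

Run:
```python
from h import *
im,d=cam('scene');P=cloud('scene',d);h=cv2.cvtColor(im,cv2.COLOR_BGR2HSV)
a=np.radians(5.8);O=np.array([.596,.0901]);D=P[...,:2]-O
u=D[...,0]*np.cos(a)+D[...,1]*np.sin(a);v=-D[...,0]*np.sin(a)+D[...,1]*np.cos(a)
m=(d>0)&(h[...,0]>15)&(h[...,0]<35)&(h[...,1]>130)&(abs(u)<.06)&(abs(v)<.045)&(P[...,2]>.03)&(P[...,2]<.125)
for lo in np.arange(-.055,.056,.01):
    k=m&(u>lo)&(u<lo+.01)
    if k.sum()>3: print(round(lo*1000),k.sum(),'ztop',np.percentile(P[k][:,2],97).round(4),'zmin',P[k][:,2].min().round(4),'v',np.percentile(v[k],[1,99]).round(4),'umax',u[k].max().round(4))
```

```text
-55 29 ztop 0.098 zmin 0.0612 v [-0.032  -0.0037] umax -0.045
-45 69 ztop 0.1032 zmin 0.0576 v [-0.0335  0.0037] umax -0.035
-35 40 ztop 0.1021 zmin 0.0574 v [-0.0351 -0.0238] umax -0.0251
-25 42 ztop 0.1025 zmin 0.0548 v [-0.0347 -0.0259] umax -0.015
-15 51 ztop 0.1019 zmin 0.0581 v [-0.034   0.0187] umax -0.0051
-5 61 ztop 0.1006 zmin 0.0579 v [-0.0339  0.0253] umax 0.0048
5 67 ztop 0.102 zmin 0.0574 v [-0.034   0.0276] umax 0.0147
15 69 ztop 0.0995 zmin 0.0564 v [-0.0334  0.0287] umax 0.025
25 108 ztop 0.0994 zmin 0.0564 v [-0.0332  0.0281] umax 0.0349
35 98 ztop 0.1023 zmin 0.0323 v [-0.0319  0.026 ] umax 0.0442
```

It is level. The far wall is about 2–3 mm short, so I add 2 mm in x and lower.

Request:
step_arm(
  motion=[
    [[0.003, 0.002, -0.0005, 0, 0, 0, 0], [0.003, 0.002, -0.0005, -0.006, 0, 0, 0], [0.003, 0.002, -0.0005, -0.012, 0, 0, 0], [0.003, 0.002, -0.0005, -0.016, 0, 0, 0], [0.003, 0.002, -0.0005, -0.02, 0, 0, 0], [0.003, 0.002, -0.0005, -0.022, 0, 0, 0], [0.003, 0.002, -0.0005, -0.024, 0, 0, 0], [0.003, 0.002, -0.0005, -0.024, 0, 0, 0]],
  ],
)

```text
time: 26.4
tool_pos: [0.558, 0.0855, 0.072]
tcp_rot: [2.103, 2.326, 0.002]
wrist_force: [0.2, -1.0, -1.5]
width: 0.08
```

Request:
step_arm(
  motion=[
    [[0.003, 0, 0, -0.001, 0, 0, 0], [0.003, 0, 0, -0.0015, 0, 0, 0], [0.02, 0, 0, -0.001, 0, 0, 0], [0.035, 0, 0, -0.001, 0, 0, 0], [0.035, 0, 0, -0.001, 0, 0, 0], [0.035, 0, 0, 0.03, 0, 0, 0], [0.035, 0, 0, 0.08, 0, 0, 0], [0.035, 0, 0, 0.1, 0, 0, 0]],
  ],
)

```text
time: 27.4
tool_pos: [0.56, 0.0857, 0.1755]
tcp_rot: [2.101, 2.323, 0.008]
wrist_force: [0.6, 0.2, 0.1]
width: 0.407
```

Request:
step_arm(
  motion=[
    [[0.035, -0.04, -0.03, 0.01, 0, 0, 4], [0.035, -0.08, -0.08, 0.01, 0, 0, 9], [0.035, -0.12, -0.14, 0.01, 0, 0, 14], [0.035, -0.15, -0.2, 0, 0, 0, 19], [0.035, -0.159, -0.26, -0.01, 0, 0, 24], [0.045, -0.159, -0.32, -0.02, 0, 0, 25.8], [0.045, -0.159, -0.37, -0.04, 0, 0, 25.8], [0.045, -0.159, -0.391, -0.06, 0, 0, 25.8]],
  ],
)

```text
time: 28.4
tool_pos: [0.4011, -0.3089, 0.1157]
tcp_rot: [1.533, 2.73, 0.01]
wrist_force: [0.2, 0.3, -0.1]
width: 0.527
```

Run:
```python
from h import *
st()
for n in('scene','top'):
    im,d=cam(n)
    for x in dishes(n,im,d): print(n,*x)
st()
```

```text
t 28.4 p [ 0.4011 -0.3089  0.1157] r [1.533 2.73  0.01 ] F [ 0.2  0.3 -0.1] w 0.527 q6 [-0.71  0.07  2.1   0.01  0.96 -1.26]
scene 0.78 922 [ 425.  -304.6] 119.1 45.1 long axis yaw 26.9 ztop 0.0469
scene 0.75 8509 [ 577.2 -193.4] 460.3 131.8 long axis yaw 24.4 ztop 0.2936
scene 0.56 439 [ 386.1 -233.5] 38.5 8.8 long axis yaw 167.4 ztop 0.4828
top 0.86 695 [597.8  88.5] 92.5 64.7 long axis yaw 4.9 ztop 0.0772
top 0.82 642 [ 432.2 -285.3] 92.4 65.8 long axis yaw 27.1 ztop 0.0464
top 0.73 2116 [593.6 111.6] 307.1 118.9 long axis yaw 95.9 ztop 0.0417
top 0.69 672 [586.8 173. ] 89.2 65.3 long axis yaw 5.7 ztop 0.0769
t 28.6 p [ 0.4004 -0.305   0.1151] r [1.533 2.735 0.012] F [ 0.   0.5 -0.1] w 0.526 q6 [-0.71  0.07  2.1   0.01  0.96 -1.26]
```

Dish 2 is seated at (598, 88.5), top 0.077. I pick the third.

Request:
step_arm(
  motion=[
    [[0.045, -0.0015, -0.002, -0.02, 0, 0, 0], [0.045, -0.0015, -0.002, -0.04, 0, 0, 0], [0.045, -0.0015, -0.002, -0.06, 0, 0, 0], [0.045, -0.0015, -0.002, -0.076, 0, 0, 0], [0.045, -0.0015, -0.002, -0.077, 0, 0, 0], [0.02, -0.0015, -0.002, -0.077, 0, 0, 0], [0.003, -0.0015, -0.002, -0.077, 0, 0, 0], [0.003, -0.0015, -0.002, -0.077, 0, 0, 0]],
  ],
  newtons=60,
)

```text
time: 29.6
tool_pos: [0.3996, -0.3076, 0.0392]
tcp_rot: [1.532, 2.734, 0.012]
wrist_force: [-1.2, 0.4, 3.8]
width: 0.08
```

Request:
step_arm(
  motion=[
    [[0.003, 0, 0, 0, 0, 0, 0], [0.003, 0, 0, 0, 0, 0, 0], [0.003, 0, 0, 0.02, 0, 0, 0], [0.003, 0, 0, 0.05, 0, 0, 0], [0.003, 0, 0, 0.09, 0, 0, 0], [0.003, 0, 0, 0.12, 0, 0, 0], [0.003, 0, 0, 0.12, 0, 0, 0], [0.003, 0, 0, 0.12, 0, 0, 0]],
  ],
)

```text
time: 30.6
tool_pos: [0.3987, -0.3069, 0.1576]
tcp_rot: [1.533, 2.736, 0.012]
wrist_force: [0.2, 0.4, -3.0]
width: 0.082
```

Run:
```python
from h import *
st()
for n in('scene','top'):
    im,d=cam(n)
    for x in dishes(n,im,d): print(n,*x)
st()
```

```text
t 30.6 p [ 0.3987 -0.3069  0.1576] r [1.533 2.736 0.012] F [ 0.2  0.4 -3. ] w 0.082 q6 [-0.71  0.02  2.07  0.01  1.05 -1.27]
scene 0.97 489 [493.3 -33.3] 520.1 60.8 long axis yaw 70.6 ztop 0.0774
scene 0.63 731 [ 443.  -304.9] 88.9 25.9 long axis yaw 34.1 ztop 0.1654
top 0.76 576 [ 432.8 -285. ] 91.8 63.8 long axis yaw 30.7 ztop 0.1645
top 0.73 684 [597.4  88.5] 90.9 65.0 long axis yaw 5.4 ztop 0.0766
top 0.65 697 [587.6 173.4] 91.7 65.2 long axis yaw 4.9 ztop 0.0767
t 30.8 p [ 0.3986 -0.3068  0.1572] r [1.533 2.737 0.013] F [ 0.5 -0.4 -2.3] w 0.081 q6 [-0.71  0.02  2.07  0.01  1.05 -1.27]
```

Request:
step_arm(
  motion=[
    [[0.003, 0.005, 0.02, 0, 0, 0, -3], [0.003, 0.01, 0.06, 0, 0, 0, -8], [0.003, 0.015, 0.11, 0, 0, 0, -13], [0.003, 0.02, 0.16, 0, 0, 0, -18], [0.003, 0.025, 0.21, 0, 0, 0, -22], [0.003, 0.03, 0.26, 0, 0, 0, -25.5], [0.003, 0.035, 0.3, 0, 0, 0, -25.5], [0.003, 0.035, 0.309, 0, 0, 0, -25.5]],
  ],
)

```text
time: 31.8
tool_pos: [0.433, 0.0042, 0.1564]
tcp_rot: [2.096, 2.334, 0.01]
wrist_force: [-0.2, -0.6, -2.0]
width: 0.08
```

Request:
step_arm(
  motion=[
    [[0.003, 0, 0, 0, 0, 0, 0], [0.003, 0.02, 0, 0, 0, 0, 0], [0.003, 0.06, 0, 0, 0, 0, 0], [0.003, 0.1, 0, 0, 0, 0, 0], [0.003, 0.125, 0, 0, 0, 0, 0], [0.003, 0.13, 0, 0, 0, 0, 0], [0.003, 0.13, 0, 0, 0, 0, 0], [0.003, 0.13, 0, 0, 0, 0, 0]],
  ],
)

```text
time: 32.8
tool_pos: [0.5617, 0.0038, 0.1559]
tcp_rot: [2.097, 2.334, 0.008]
wrist_force: [-0.0, 0.2, -1.9]
width: 0.088
```

```bash
cat > tilt.py <<'E'
from h import *
import sys
cx,cy=float(sys.argv[1]),float(sys.argv[2])
im,d=cam('scene');st();P=cloud('scene',d);h=cv2.cvtColor(im,cv2.COLOR_BGR2HSV)
a=np.radians(5.8);D=P[...,:2]-np.array([cx,cy])
u=D[...,0]*np.cos(a)+D[...,1]*np.sin(a);v=-D[...,0]*np.sin(a)+D[...,1]*np.cos(a)
m=(d>0)&(h[...,0]>15)&(h[...,0]<35)&(h[...,1]>130)&(abs(u)<.06)&(abs(v)<.04)&(P[...,2]>.03)&(P[...,2]<.2)
for lo in np.arange(-.055,.056,.01):
    k=m&(u>lo)&(u<lo+.01)
    if k.sum()>3: print(round(lo*1000),k.sum(),'ztop',np.percentile(P[k][:,2],97).round(4),'v',np.percentile(v[k],[1,99]).round(4),'umax',u[k].max().round(4))
E
python3 tilt.py .6045 .0066
```

```text
t 32.85 p [0.5618 0.004  0.1561] r [2.097 2.334 0.009] F [-0.2 -0.1 -1.9] w 0.079 q6 [-0.04  0.13  1.95  0.    1.05 -0.15]
-55 79 ztop 0.1632 v [-0.0293  0.0241] umax -0.0453
-45 62 ztop 0.164 v [-0.0329 -0.0059] umax -0.0351
-35 42 ztop 0.165 v [-0.0324 -0.0229] umax -0.0252
-25 51 ztop 0.1626 v [-0.0328 -0.0071] umax -0.0151
-15 56 ztop 0.1765 v [-0.0323  0.017 ] umax -0.0051
-5 76 ztop 0.1624 v [-0.0324  0.0273] umax 0.0049
5 73 ztop 0.1622 v [-0.0323  0.035 ] umax 0.0149
15 69 ztop 0.1637 v [-0.0314  0.031 ] umax 0.0243
25 160 ztop 0.1627 v [-0.031  0.029] umax 0.0349
35 41 ztop 0.1636 v [-0.0302  0.0265] umax 0.0409
```

Request:
step_arm(
  motion=[
    [[0.003, 0.0035, -0.0015, -0.02, 0, 0, -0.3], [0.003, 0.0035, -0.0015, -0.045, 0, 0, -0.3], [0.003, 0.0035, -0.0015, -0.065, 0, 0, -0.3], [0.003, 0.0035, -0.0015, -0.072, 0, 0, -0.3], [0.003, 0.0035, -0.0015, -0.077, 0, 0, -0.3], [0.003, 0.0035, -0.0015, -0.081, 0, 0, -0.3], [0.003, 0.0035, -0.0015, -0.0845, 0, 0, -0.3], [0.003, 0.0035, -0.0015, -0.0845, 0, 0, -0.3]],
  ],
)

```text
time: 33.85
tool_pos: [0.5655, 0.0024, 0.0718]
tcp_rot: [2.102, 2.329, 0.009]
wrist_force: [-0.5, 0.7, -1.7]
width: 0.079
```

```bash
python3 tilt.py .6045 .0066
```

```text
t 33.9 p [0.5656 0.0024 0.0719] r [2.102 2.328 0.009] F [ 1.2  0.6 -1.9] w 0.082 q6 [-0.04  0.24  2.    0.    0.89 -0.14]
-55 11 ztop 0.076 v [-0.0301 -0.0092] umax -0.045
-45 89 ztop 0.0803 v [-0.0325 -0.0045] umax -0.0351
-35 42 ztop 0.08 v [-0.035  -0.0146] umax -0.0251
-25 41 ztop 0.079 v [-0.0347 -0.0262] umax -0.015
-15 52 ztop 0.0961 v [-0.0342  0.0125] umax -0.005
-5 64 ztop 0.0771 v [-0.0336  0.0228] umax 0.005
5 67 ztop 0.0796 v [-0.0334  0.0273] umax 0.0149
15 57 ztop 0.0799 v [-0.0329  0.028 ] umax 0.0249
25 58 ztop 0.068 v [-0.0136  0.0258] umax 0.0349
35 71 ztop 0.0788 v [-0.0102  0.0246] umax 0.0438
```

Request:
step_arm(
  motion=[
    [[0.003, 0, 0, -0.0015, 0, 0, 0], [0.003, 0, 0, -0.002, 0, 0, 0], [0.02, 0, 0, -0.0015, 0, 0, 0], [0.035, 0, 0, -0.0015, 0, 0, 0], [0.035, 0, 0, -0.0015, 0, 0, 0], [0.035, 0, 0, 0.03, 0, 0, 0], [0.035, 0, 0, 0.08, 0, 0, 0], [0.035, 0, 0, 0.1, 0, 0, 0]],
  ],
)

```text
time: 34.9
tool_pos: [0.5676, 0.0023, 0.1756]
tcp_rot: [2.099, 2.325, 0.015]
wrist_force: [0.6, -0.1, -1.1]
width: 0.412
```

Request:
step_arm(
  motion=[
    [[0.05, -0.04, 0, 0.02, 0, 0, 0], [0.05, -0.08, 0.01, 0.02, 0, 0, 10], [0.05, -0.12, 0.02, 0.02, 0, 0, 20], [0.05, -0.14, 0.03, 0.02, 0, 0, 30], [0.05, -0.14, 0.04, 0.02, 0, 0, 40], [0.05, -0.14, 0.05, 0.02, 0, 0, 50], [0.05, -0.14, 0.05, 0.02, 0, 0, 60], [0.05, -0.14, 0.05, 0.02, 0, 0, 70]],
  ],
)

```text
time: 35.9
tool_pos: [0.4276, 0.0526, 0.1958]
tcp_rot: [0.377, 3.117, 0.02]
wrist_force: [-0.5, -0.3, -0.5]
width: 0.584
```

Run:
```python
from h import *
st()
for n in('scene','top'):
    im,d=cam(n,'k_'+n+'.png');P=cloud(n,d)
    for x in dishes(n,im,d): print(n,*x)
    m=(d>0)&(P[...,2]>.05)&(P[...,2]<.085)&(abs(P[...,0]-.578)<.03)&(abs(P[...,1]-.244)<.025)
    print('post',m.sum(),P[m].min(0).round(4),P[m].max(0).round(4),P[m&(P[...,2]>.07)].mean(0).round(4))
    k=spots(n,'carrier_knob');print(k)
st()
```

```text
t 35.9 p [0.4276 0.0526 0.1958] r [0.377 3.117 0.02 ] F [-0.5 -0.3 -0.5] w 0.584 q6 [ 0.06 -0.17  2.17  0.01  1.14 -1.28]
scene 0.93 786 [595.5  88.1] 90.8 69.1 long axis yaw 3.3 ztop 0.0776
scene 0.81 784 [588.8 162.3] 94.3 94.3 long axis yaw 9.5 ztop 0.0773
scene 0.69 893 [605.    6.3] 96.1 68.0 long axis yaw 6.0 ztop 0.0769
scene 0.43 166 [399.6  50.9] 37.0 14.0 long axis yaw 76.0 ztop 0.2722
post 45 [0.5716 0.2368 0.0501] [0.5859 0.2546 0.0807] [0.5787 0.2456 0.0747]
[(0.61, [0.5522, 0.0687, 0.037])]
top 0.78 764 [587.9 173.3] 91.6 64.9 long axis yaw 5.1 ztop 0.0771
top 0.68 674 [604.8   5.7] 92.5 64.9 long axis yaw 4.0 ztop 0.0765
top 0.57 659 [597.   87.6] 90.0 65.1 long axis yaw 4.9 ztop 0.0769
post 30 [0.5726 0.2377 0.0539] [0.5859 0.2537 0.0779] [0.5797 0.2455 0.0742]
[(0.62, [0.572, 0.1267, 0.0383])]
t 36.2 p [0.4276 0.0523 0.1957] r [0.391 3.115 0.02 ] F [ 0.1 -0.7 -0.5] w 0.591 q6 [ 0.05 -0.17  2.17  0.01  1.14 -1.27]
```

View pics/k_scene.png

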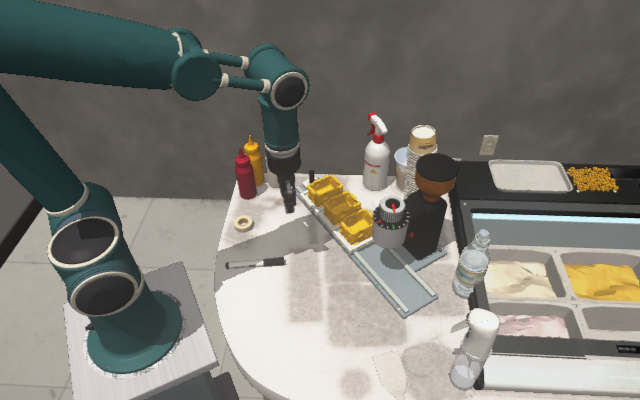

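All three dishes are seated in the carrier (scene (325,187), (342,207), (357,226)) and the ring line still points at green. The post is at (0.5795, 0.2455). I approach it with the jaws across the rail.

Request:
step_arm(
  motion=[
    [[0.05, 0.02, 0, -0.01, 0, 0, -9], [0.05, 0.05, 0.03, -0.02, 0, 0, -18], [0.05, 0.08, 0.06, -0.03, 0, 0, -27], [0.05, 0.11, 0.1, -0.04, 0, 0, -36], [0.05, 0.14, 0.14, -0.04, 0, 0, -45], [0.05, 0.152, 0.175, -0.04, 0, 0, -54], [0.05, 0.152, 0.19, -0.04, 0, 0, -63], [0.05, 0.152, 0.193, -0.04, 0, 0, -69]],
  ],
)

```text
time: 37.2
tool_pos: [0.5797, 0.2467, 0.1552]
tcp_rot: [2.087, 2.337, 0.014]
wrist_force: [-0.4, -0.9, 0.2]
width: 0.587
```

Run:
```python
from h import *
read_camera('top');read_camera('top');st()
```

```text
t 37.3 p [0.5795 0.2459 0.1553] r [2.083 2.34  0.014] F [0.3 0.2 1.3] w 0.583 q6 [ 0.36  0.25  1.81 -0.    1.07  0.25]
```

Aligned. I descend, grip, then push along (0.101, -0.995).

Request:
step_arm(
  motion=[
    [[0.05, 0, 0, -0.03, 0, 0, 0], [0.05, 0, 0, -0.06, 0, 0, 0], [0.05, 0, 0, -0.08, 0, 0, 0], [0.05, 0, 0, -0.09, 0, 0, 0], [0.03, 0, 0, -0.09, 0, 0, 0], [0.01, 0, 0, -0.09, 0, 0, 0], [0.01, 0, 0, -0.09, 0, 0, 0], [0.01, 0, 0, -0.09, 0, 0, 0]],
  ],
  newtons=60,
)

```text
time: 38.3
tool_pos: [0.5801, 0.2462, 0.0665]
tcp_rot: [2.082, 2.34, 0.016]
wrist_force: [0.0, -0.3, 3.3]
width: 0.168
```

Request:
step_arm(
  motion=[
    [[0.01, 0, 0, 0, 0, 0, 0], [0.01, 0.0005, -0.005, 0, 0, 0, 0], [0.01, 0.0015, -0.013, 0, 0, 0, 0], [0.01, 0.0025, -0.023, 0, 0, 0, 0], [0.01, 0.0035, -0.034, 0, 0, 0, 0], [0.01, 0.0045, -0.045, 0, 0, 0, 0], [0.01, 0.0055, -0.055, 0, 0, 0, 0], [0.01, 0.006, -0.06, 0, 0, 0, 0]],
  ],
)

```text
time: 39.3
tool_pos: [0.5862, 0.1852, 0.0665]
tcp_rot: [2.083, 2.339, 0.016]
wrist_force: [-0.7, 1.8, 1.4]
width: 0.171
```

Run:
```python
from h import *
st()
for n in('top',):
    im,d=cam(n)
    for x in dishes(n,im,d): print(n,*x)
st()
```

```text
t 39.3 p [0.5862 0.1852 0.0665] r [2.083 2.339 0.016] F [-0.7  1.8  1.4] w 0.171 q6 [ 0.27  0.32  1.9  -0.    0.9   0.15]
top 0.97 734 [567.5 109.5] 147.2 64.4 long axis yaw 6.2 ztop 0.0775
top 0.78 701 [603.6  27.8] 92.0 65.3 long axis yaw 5.7 ztop 0.0771
top 0.55 647 [610.2 -54.4] 89.4 62.8 long axis yaw 5.7 ztop 0.0769
top 0.16 161 [469.2 268.2] 128.7 11.1 long axis yaw 66.7 ztop 0.1686
t 39.4 p [0.5862 0.185  0.0666] r [2.083 2.339 0.015] F [-0.7 -1.3  3.1] w 0.164 q6 [ 0.27  0.32  1.9  -0.    0.9   0.15]
```

Request:
step_arm(
  motion=[
    [[0.01, 0.001, -0.008, 0, 0, 0, 0], [0.01, 0.002, -0.018, 0, 0, 0, 0], [0.01, 0.003, -0.028, 0, 0, 0, 0], [0.01, 0.004, -0.038, 0, 0, 0, 0], [0.01, 0.005, -0.047, 0, 0, 0, 0], [0.01, 0.006, -0.054, 0, 0, 0, 0], [0.01, 0.006, -0.0585, 0, 0, 0, 0], [0.01, 0.006, -0.0585, 0, 0, 0, 0]],
  ],
)

```text
time: 40.4
tool_pos: [0.5921, 0.1263, 0.0666]
tcp_rot: [2.084, 2.339, 0.015]
wrist_force: [-4.1, 2.1, 3.3]
width: 0.165
```

Run:
```python
from h import *
st()
im,d=cam('top')
for x in dishes('top',im,d): print(*x)
st()
```

```text
t 40.4 p [0.5921 0.1263 0.0666] r [2.084 2.339 0.015] F [-4.1  2.1  3.3] w 0.165 q6 [ 0.17  0.31  1.92 -0.    0.9   0.06]
0.71 524 [601.7  43.8] 93.0 48.8 long axis yaw 8.9 ztop 0.0771
0.64 191 [599.5 -97.3] 99.3 51.5 long axis yaw 45.6 ztop 0.078
0.6 679 [609.6 -30.9] 92.9 65.0 long axis yaw 4.3 ztop 0.0767
t 40.5 p [0.5921 0.1263 0.0666] r [2.083 2.339 0.015] F [-3.7  2.5  3.4] w 0.165 q6 [ 0.17  0.31  1.92 -0.    0.9   0.06]
```

Travel is about 119–120 mm. I release, lift, retreat and check.

Request:
step_arm(
  motion=[
    [[0.03, 0, 0, 0, 0, 0, 0], [0.05, 0, 0, 0, 0, 0, 0], [0.05, 0, 0, 0, 0, 0, 0], [0.05, 0, 0, 0.02, 0, 0, 0], [0.05, 0, 0, 0.06, 0, 0, 0], [0.05, 0, 0, 0.1, 0, 0, 0], [0.05, 0, 0, 0.13, 0, 0, 0], [0.05, 0, 0, 0.14, 0, 0, 0]],
  ],
)

```text
time: 41.5
tool_pos: [0.594, 0.1267, 0.2109]
tcp_rot: [2.08, 2.336, 0.023]
wrist_force: [0.5, 0.5, 0.2]
width: 0.589
```

Request:
step_arm(
  motion=[
    [[0.05, -0.03, 0.01, 0.03, 0, 0, 0], [0.05, -0.07, 0.03, 0.06, 0, 0, 0], [0.05, -0.11, 0.05, 0.09, 0, 0, 0], [0.05, -0.14, 0.07, 0.12, 0, 0, 0], [0.05, -0.16, 0.09, 0.14, 0, 0, 0], [0.05, -0.17, 0.1, 0.14, 0, 0, 0], [0.05, -0.17, 0.1, 0.14, 0, 0, 0], [0.05, -0.17, 0.1, 0.14, 0, 0, 0]],
  ],
)

```text
time: 42.5
tool_pos: [0.424, 0.2259, 0.3491]
tcp_rot: [2.081, 2.336, 0.018]
wrist_force: [-0.7, 1.1, -0.5]
width: 0.586
```

Run:
```python
from h import *
st()
for n in('scene','top'):
    im,d=cam(n);P=cloud(n,d)
    for x in dishes(n,im,d): print(n,*x)
    m=(d>0)&(P[...,2]>.055)&(P[...,2]<.085)&(abs(P[...,0]-.592)<.025)&(abs(P[...,1]-.126)<.02)
    print('post',m.sum(),P[m&(P[...,2]>.07)].mean(0).round(4))
    m=(d>0)&(abs(P[...,2]-.238)<.006)&(abs(P[...,0]-.615)<.045)&(abs(P[...,1]+.114)<.045)
    b,g,rr=[im[...,i].astype(int) for i in range(3)];red=m&(rr>110)&(rr>g*1.7)
    q=P[red].mean(0)-P[m].mean(0);print('line dir',np.degrees(np.arctan2(q[1],q[0])))
    for s in('sauce_mango','sauce_berry','sauce_milk'): print(s,spots(n,s)[:1])
    if n=='scene': cv2.imwrite('pics/fin.png',cv2.resize(im[130:330,220:470],(750,600),interpolation=cv2.INTER_CUBIC))
```

```text
t 42.5 p [0.424  0.2259 0.3491] r [2.081 2.336 0.018] F [-0.7  1.1 -0.5] w 0.586 q6 [ 0.44 -0.17  1.88 -0.01  1.41  0.33]
scene 0.96 941 [ 615.9 -116.8] 96.4 70.6 long axis yaw 177.4 ztop 0.0771
scene 0.88 707 [582.2 -37.2] 128.5 65.0 long axis yaw 59.0 ztop 0.0774
scene 0.78 885 [601.2  44. ] 95.6 89.1 long axis yaw 8.4 ztop 0.0771
post 41 [0.5902 0.1251 0.0754]
line dir -107.84908024723015
sauce_mango []
sauce_berry [(0.75, [0.3939, 0.3037, 0.0938])]
sauce_milk [(0.85, [0.486, 0.3128, 0.0859])]
top 0.83 658 [598.9  53.5] 91.1 64.4 long axis yaw 4.4 ztop 0.0771
top 0.66 673 [608.6 -30.7] 90.5 64.5 long axis yaw 4.0 ztop 0.0771
top 0.53 170 [600.4 -98.2] 99.6 50.4 long axis yaw 46.2 ztop 0.0788
post 25 [0.5907 0.1262 0.0752]
line dir -116.05048129169643
sauce_mango [(0.6, [0.6149, -0.1114, 0.234])]
sauce_berry []
sauce_milk []
```

View pics/fin.png

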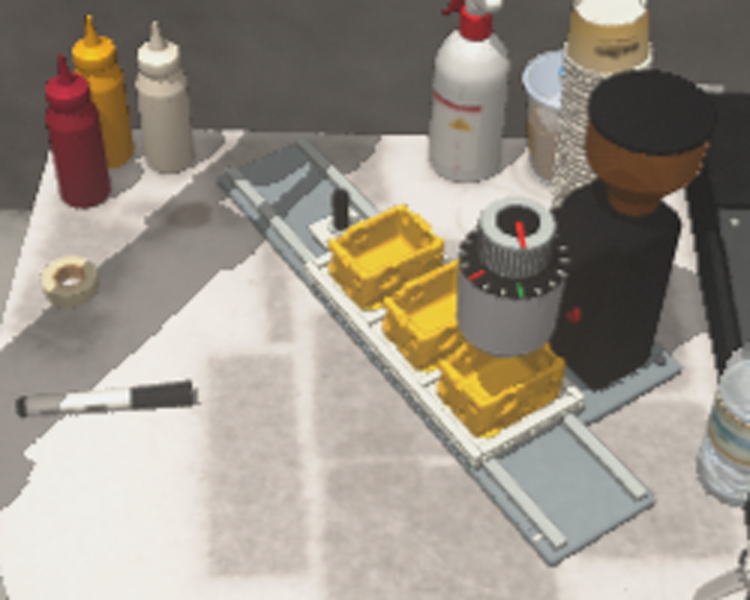

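All three dishes are upright in the pockets and the post has travelled about 120 mm. The ring line at (520,235) points at the green mark at (520,290), and the three bottles are standing. I hand in.

```bash
python3 -c "
from h import *
print(finish_job()); st()"
```

```text
the job is handed in; nothing more can be done
None
the job is handed in; nothing more can be done
```

The job is handed in after about 43 s of robot time. No verdict is reported, so what follows rests on my own checks.

- **Ring:** I turned it clockwise until the burrs touched (the wrist torque jumped to 1.67 N m, with the red line at the red mark). I then backed it off 60°. In the last pictures the line points at the green mark. The two cameras disagreed by about 8° on its direction, which is still within half a click.
- **Dishes:** All three were there and each stands in its own pocket. Their tops read about 77 mm, which means they are on the pocket floor. Before the carrier was pushed their centres lay within about 3 mm of the pockets'. Afterwards only the last dish got a clean centre reading in the closing check; the grinder head hides part of the others, and they sit right in the picture. The middle dish first landed on a rib, with 36 N at the wrist; I lifted it, corrected and reseated it.
- **Carrier:** The post moved about 120 mm, so it should be clicked into the next station with the first pocket under the spout. I released it and moved the arm clear.
- **Bottles:** All three stand in the final picture. The detection networks missed some of them there, so I judged them by eye.

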